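# Set out the seasoning corner

## Robot

A 6-joint arm with a two-finger parallel gripper is mounted at the origin on a cart in front of the work surface, level with it; the furniture and walls round the work are solid. World frame = base frame: x ahead of the robot, y to its left, z up, the work surface at z = 0. Lengths are in m, angles in rad, forces in N, time in s.
With the tool pointing down it reaches from about 0.35 to 0.95 m from the base axis. Payload 17.4 kg.
Tool frame: the origin (TCP) lies on the centre line of the jaws, within the pads' length; the fingertips stand 19 mm ahead of it and the grasp point (between the pads) is the TCP (tcp_to_tips is the distance from the TCP to the fingertips, in m); z points along the fingers, y is the direction in which the jaws open and shut (so a half turn about z gives the same grasp; the last joint's range is limited). The gripper opens to 93 mm and grips with 3 to 60 N. Pads are 15 mm wide; open, the fingers measure 128 mm over their backs; the gripper's body (75 mm by 188 mm) begins 65 mm behind the grasp point.
Start: joints at [1.298, 0.116, 1.442, -0, 1.584, -0.038], TCP at [0.157, 0.656, 0.238] pointing down, gripper open.
Joint ranges: [-2.83, 2.83], [-0.83, 2.19], [0.07, 2.5], [-1.14, 4.28], [0.01, 3], [-2.97, 2.97]. Speed limits (rad/s): [1.89, 1.89, 2.22, 3.14, 3.14, 3.14].

## Interface

Orientations are given as a 3x3 rotation matrix whose columns are the frame's x, y, z axes.
In Python, from plant import * gives the robot as it stands.
- The arm moves only by the tool drive_tool, never from a script. Its argument "rows" is a list of rows, each a list of 3 entries, a list of its own where there are three numbers: the shift along the tool's x, y, z in mm, then the turn about the tool's z in degrees, then the opening, from 0 (shut) to 1 (fully open). A call has 1 to 8 rows; each row shifts and turns the commanded pose from where the row before left it, along the tool's axes as they then stand; what a row does not reach is not made up. A row lasts 1/10 s, in which the tool goes at most 50 mm and 8.59 degrees, less where a joint would pass 70% of its speed; a pose out of reach is approached as far as the arm can. A call is refused whole if a number of a shift passes 50 or a number of a turn 8.59, either way. A call with a gripper value outside its range is refused whole. The fingers move at their own pace and stop on an object; "force" is the grip in N (left out, the last holds). Time passes only in rows, so rows that do not move let the fingers close. It gives the time, the measured TCP pose, the force and the opening at its end, in the units of the state.
- read_state(): the state, without advancing time (a new reading comes with each control period).
- get_image(name): name is "side" or "top" or "wrist"; returns (picture, depth): 480x640x3 uint8, red, green, blue; 480x640 float32, m along the optical axis (not along the pixel's ray), 0 where there is no reading.
- camera_info(name): a dict with "camera_matrix" (3x3 intrinsics, pixels), "R" (3x3) and "t" (3): a world point X has camera coordinates R X + t. Camera axes: x right, y down, z forward; pixel columns grow to the right and rows downward; lengths in m; the calibration is good to about 2 mm. A picture is of the moment at which its call begins: read the wrist's pose just before it. camera_info takes no time and is no camera call; for the wrist camera it gives the pose at the moment of the call.
- sign_off(): hands the job in, once; it reports no verdict.
The state is a dict: "clock": time; "joint_positions": joint angles; "dq": joint speeds; "joint_efforts": joint torques, N m; "ee_pos": TCP position; "tcp_rot": TCP orientation; "ft_force": force on the tool from outside, world axes, zero at the start; "torque": the same for the moment, N m; "width": finger opening in m.
Only numpy, scipy, OpenCV 4.12 (cv2) and the standard library are available. Lean on these libraries where they do the work, as an engineer would, in place of code of your own. Each camera call takes 0.05 s, during which the arm holds its last target. There are 200 camera calls.

## Task

Set out the seasoning corner: stand the taller, lighter wooden mill upright and centred on the round white coaster in front of the taller canister, and the shorter, darker mill upright and centred on the white coaster in front of the shorter canister. On the square stone tile between the two coasters centre the little round wooden riser, and centre the tealight on top of it. Leave the two canisters and the mug where they stand.

Things in the scene. Friction and masses are not known exactly. Their poses are not given: they have to be found in the camera images.
- mill_tall: the taller mill, light brown wood, 170 mm high, 58 mm across the foot; its head spans 124 to 158 mm above the foot and is 50 mm in diameter, a 12 mm metal button on top from 158 to 170 mm. The head does not turn. About 0.18 kg. Origin at the centre of the underside, z up. Loose; starts in the row of four things along the front, 0.43 to 0.46 m ahead. Needs a firm grip, else it swings
- mill_short: the shorter mill, dark brown wood, 140 mm high, 58 mm across the foot; its head spans 103 to 128 mm above the foot and is 50 mm in diameter, a 12 mm metal button on top from 128 to 140 mm. The head does not turn. About 0.18 kg. Origin at the centre of the underside, z up. Loose; starts in the front row. Needs a firm grip, else it swings
- riser: small round wooden riser (pedestal for a candle), 26 mm high, solid, flat top and foot; diameter 54 mm at the foot, 48 mm at a waist 8 to 13 mm up, 58 mm over the upper part from 16 mm to the top. About 60 g. Origin at the centre of the underside, z up. Loose; starts in the front row
- tealight: tealight in a round metal cup, 38 mm in diameter, 15 mm high, cream wax. About 20 g. Origin at the centre of the underside, z up. Loose; starts in the front row
- canister_tall: the taller white ceramic canister with a brown wooden lid, 70 mm in diameter, 110 mm high with the lid's knob. Origin at the centre of the underside. Behind the row of coasters, on the left or on the right; stands on the woven tray (8 mm thick, flat); must stay where it is
- canister_short: the shorter white ceramic canister with a brown wooden lid, 70 mm in diameter, 85 mm high with the lid's knob. Origin at the centre of the underside. On the other side from the taller one; stands on the woven tray (8 mm thick, flat); must stay where it is
- coaster_tall: round white coaster, 74 mm in diameter, 6 mm thick, fixed on the woven tray, about 117 mm in front of (nearer the robot than) the taller canister. Origin at the centre of its underside, 8 mm above the worktop
- coaster_short: round white coaster just like the other, 74 mm in diameter, 6 mm thick, fixed on the woven tray, about 117 mm in front of the shorter canister. Origin at the centre of its underside, 8 mm above the worktop
- tile: square grey stone tile, 74 x 74 x 8 mm, fixed on the woven tray midway between the two coasters, about 130 mm from each. Origin at the centre of its underside, 8 mm above the worktop; x points away from the robot. A wall cabinet hangs behind: front 0.70 m (knob 0.67 m) ahead, underside 0.46 m up
- mug: small white cup with a handle, 60 x 83 mm, 49 mm high, at the left of the work. Origin at the centre of its underside's bounding box. A bystander: leave it alone
Not all that is in view belongs to the job. Of the things shaped like the riser, the wooden one is meant.

How it is judged:
By the outcome, as a careful person would: the job done as asked, in the order asked, and still so for the second after the job is handed in, with the robot touching nothing.
It also fails if it takes over 104 s, if anything falls off the work surface, if the arm or the gripper's body presses on something with over 40 N, if the wrist force passes 120 N, or if a joint passes its speed limit or range.

## Working session

There is one attempt and no reset: what is moved stays moved. The work goes in short steps, Python scripts to look and compute and a tool call to move; the robot and the scene stay as the last step left them, time stands still between calls to the robot, and variables do not carry over. Pictures are saved under pics/ and viewed, about 12 in all and at most 16, crops included, and the job is handed in when it is done.

Besides the shell and the picture viewer there is one more tool, called in YAML: its name, and indented under it one key for each argument. drive_tool: Moves the arm, as the interface text tells. Its arguments: {"type":"object","properties":{"rows":{"type":"array"},"force":{"type":"number"}},"required":["rows"]}

```bash
mkdir -p pics; ls; cat > h.py <<'E'
from plant import *
import numpy as np, cv2
def shot(n,f):
    ci=camera_info(n); p,d=get_image(n); cv2.imwrite('pics/'+f,p[:,:,::-1]); np.savez('pics/'+f[:-4]+'.npz',p=p,d=d,K=ci['camera_matrix'],R=ci['R'],t=ci['t']); return p,d,ci
def load(f):
    z=np.load('pics/'+f+'.npz'); return z['p'],z['d'],z['K'],z['R'],z['t']
def world(d,K,R,t):
    v,u=np.mgrid[:480,:640]; c=np.stack([(u-K[0,2])/K[0,0]*d,(v-K[1,2])/K[1,1]*d,d],-1)
    return (c-t)@R   # R^T (c-t)
def ray(u,v,z,K,R,t):
    o=-R.T@t; r=R.T@np.linalg.inv(K)@np.array([u,v,1.]); return o+r*(z-o[2])/r[2]
E
python3 - <<'E'
from h import *
s=read_state(); print({k:np.round(v,3).tolist() for k,v in s.items()})
for n in('top','side'):
    p,d,ci=shot(n,n+'0.png'); print(n,np.round(-ci['R'].T@ci['t'],3),np.round(ci['R'][2],2))
E
```

```text
pics
{'clock': 0.0, 'joint_positions': [1.298, 0.116, 1.442, 0.0, 1.584, -0.038], 'dq': [0.0, -0.001, 0.0, 0.0, -0.0, -0.002], 'joint_efforts': [-0.002, -72.12, -62.266, 0.078, 0.023, -0.0], 'ee_pos': [0.157, 0.656, 0.237], 'tcp_rot': [[-0.973, 0.233, -0.0], [0.233, 0.973, -0.001], [0.0, -0.001, -1.0]], 'ft_force': [0.695, 0.298, 0.638], 'torque': [0.007, -0.001, 0.009], 'width': 0.093}
top [0.487 0.049 1.067] [ 0.1  -0.02 -1.  ]
side [0.449 1.061 0.728] [ 0.1  -0.82 -0.56]
```

View pics/top0.png

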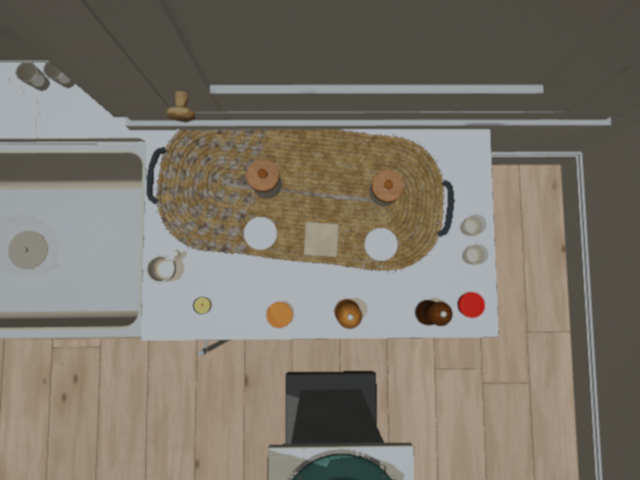

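View pics/side0.png

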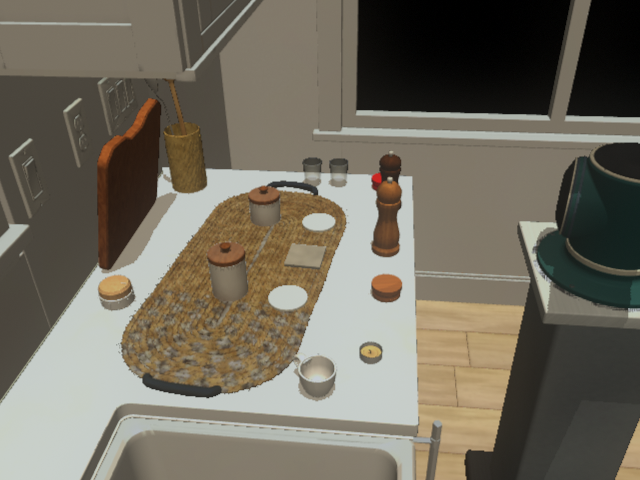

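Top view: left of the picture is +y. The tealight is at (202,305), the wooden riser at (280,315), the light mill at (348,314) and the dark mill at (436,313). A red decoy sits at (472,305). The coasters are at (260,233) and (381,244), with the tile at (321,239) between them. The left canister looks taller, so I'll check that by depth.

```bash
python3 - <<'E'
from h import *
p,d,K,R,t=load('top0'); W=world(d,K,R,t)
hsv=cv2.cvtColor(p,cv2.COLOR_RGB2HSV)
def blob(name,u,v,r,z,mask):
    m=np.zeros((480,640),np.uint8); cv2.circle(m,(u,v),r,255,-1); m=cv2.bitwise_and(m,mask.astype(np.uint8)*255)
    c=max(cv2.findContours(m,cv2.RETR_EXTERNAL,cv2.CHAIN_APPROX_NONE)[0],key=cv2.contourArea)
    (cx,cy),(w,h),a=cv2.minAreaRect(c) if name=='tile' else cv2.fitEllipse(c)
    P=ray(cx,cy,z,K,R,t); s=z and (P-(-R.T@t)); f=K[0,0]/abs(P[2]-(-R.T@t)[2])
    mm=np.zeros_like(m); cv2.drawContours(mm,[c],-1,255,-1); mm=mm>0
    print(name,np.round((cx,cy),1),'P',np.round(P,4),'size mm',np.round(np.array([w,h])/f*1000,1),'ang',round(a,1),'depth z med/max',np.round(np.median(W[mm][:,2]),3),np.round(W[mm][:,2].max(),3))
S=hsv[...,1];V=hsv[...,2];H=hsv[...,0]
hz=W[...,2]
blob('coastL',260,233,24,.014,(S<60)&(V>150))
blob('coastR',381,244,24,.014,(S<60)&(V>150))
blob('tile',321,239,28,.016,(S<75)&(V>120))
blob('riser',280,315,20,.026,S>120)
blob('red',472,305,18,.026,S>120)
blob('teal',202,305,13,.015,hz>.007)
blob('canL',263,175,24,.1,hz>.06)
blob('canR',388,185,24,.08,hz>.06)
blob('millT head',348,312,22,.155,hz>.12)
blob('millS head',436,312,22,.125,hz>.095)
blob('mug',163,267,24,.049,hz>.03)
for n,u,v in(('T',348,314),('S',436,313)):
    w=W[v-22:v+22,u-25:u+25].reshape(-1,3); print(n,w[:,2].max(), np.round(w[w[:,2]>w[:,2].max()-.006].mean(0),4))
E
```

```text
coastL [259.8 232.9] P [0.6173 0.1771 0.014 ] size mm [70.2 71.3] ang 25.8 depth z med/max 0.014 1.067
coastR [380.6 243.8] P [ 0.5912 -0.0937  0.014 ] size mm [70.2 70.7] ang 154.3 depth z med/max 0.014 1.067
tile [321.  239.1] P [0.6023 0.0401 0.016 ] size mm [75.3 75.2] ang 3.8 depth z med/max 0.016 1.067
riser [279.  314.4] P [0.4368 0.1327 0.026 ] size mm [51.9 53.7] ang 68.2 depth z med/max 0.026 1.067
red [471.  304.4] P [ 0.4549 -0.289   0.026 ] size mm [52.5 56.3] ang 106.9 depth z med/max 0.026 1.067
teal [201.2 304.4] P [0.4594 0.3046 0.015 ] size mm [36.4 38.9] ang 54.0 depth z med/max 0.009 0.022
canL [262.7 175.6] P [0.7269 0.1612 0.1   ] size mm [66.8 73. ] ang 152.8 depth z med/max 0.1 1.067
canR [386.7 185.3] P [ 0.7098 -0.1002  0.08  ] size mm [65.5 66.7] ang 56.1 depth z med/max 0.075 1.067
millT head [348.9 315.2] P [ 0.4402 -0.0113  0.155 ] size mm [47.2 48.5] ang 158.1 depth z med/max 0.153 1.067
millS head [439.  312.9] P [ 0.4418 -0.1923  0.125 ] size mm [48.1 51.5] ang 106.6 depth z med/max 0.124 1.067
mug [161.8 266.3] P [0.5422 0.3819 0.049 ] size mm [55.4 80.4] ang 50.8 depth z med/max 0.03 1.067
T 1.067194041293206 [0.487  0.0488 1.0672]
S 1.067194041293206 [0.487  0.0488 1.0672]
```

```bash
cat >> h.py <<'E'
def plan(xyz,n,yaw=None,op=None):
    """rows in tool axes from the present measured pose to xyz (tool y axis at yaw deg), straight line"""
    s=read_state(); p=np.array(s['ee_pos']); Rm=np.array(s['tcp_rot']); y0=np.degrees(np.arctan2(Rm[1,1],Rm[0,1]))
    dy=0 if yaw is None else (yaw-y0)/n; dp=(np.array(xyz)-p)/n*1000
    print('at',p.round(4),'yaw',round(y0,2),'t',round(float(s['clock']),2),'F',np.round(s['ft_force'],1),'w',round(float(s['width']),4))
    for k in range(n):
        a=np.radians(y0+dy*k); sx=[np.sin(a)*dp[0]-np.cos(a)*dp[1],np.cos(a)*dp[0]+np.sin(a)*dp[1],-dp[2]]
        sx[0]=np.dot(dp[:2],[-np.sin(a),np.cos(a)])
        print(np.round(sx,1).tolist(),round(-dy,2))
E
python3 - <<'E'
from h import *
plan([.44,-.011,.27],16,0)
E
```

```text
at [0.157  0.6563 0.237 ] yaw 76.55 t 0.1 F [ 0.8 -0.6  0.3] w 0.0929
[-26.9, -36.4, -2.1] 4.78
[-29.9, -34.1, -2.1] 4.78
[-32.6, -31.5, -2.1] 4.78
[-35.1, -28.6, -2.1] 4.78
[-37.4, -25.6, -2.1] 4.78
[-39.4, -22.4, -2.1] 4.78
[-41.1, -19.0, -2.1] 4.78
[-42.6, -15.6, -2.1] 4.78
[-43.7, -11.9, -2.1] 4.78
[-44.5, -8.3, -2.1] 4.78
[-45.1, -4.5, -2.1] 4.78
[-45.3, -0.7, -2.1] 4.78
[-45.2, 3.0, -2.1] 4.78
[-44.8, 6.8, -2.1] 4.78
[-44.1, 10.5, -2.1] 4.78
[-43.0, 14.1, -2.1] 4.78
```

drive_tool:
  rows:
    - [[-27,-36,-2],4.8,1]
    - [[-30,-34,-2],4.8,1]
    - [[-33,-31,-2],4.8,1]
    - [[-35,-29,-2],4.8,1]
    - [[-37,-26,-2],4.8,1]
    - [[-39,-22,-2],4.8,1]
    - [[-41,-19,-2],4.8,1]
    - [[-43,-16,-2],4.8,1]
  force: 40

```text
clock: 0.9
ee_pos: [0.2984, 0.3213, 0.2535]
tcp_rot: [[-0.615, 0.788, 0.0], [0.788, 0.615, -0.0], [-0.0, 0.0, -1.0]]
ft_force: [0.3, -0.7, 0.3]
width: 0.0927
```

drive_tool:
  rows:
    - [[-44,-12,-2],4.8,1]
    - [[-45,-8,-2],4.8,1]
    - [[-45,-5,-2],4.8,1]
    - [[-45,-1,-2],4.8,1]
    - [[-45,3,-2],4.8,1]
    - [[-45,7,-2],4.8,1]
    - [[-44,11,-2],4.8,1]
    - [[-43,14,-2],4.6,1]

```text
clock: 1.7
ee_pos: [0.4392, -0.0134, 0.2697]
tcp_rot: [[0.005, 1.0, 0.0], [1.0, -0.005, 0.0], [0.0, 0.0, -1.0]]
ft_force: [0.3, 1.3, -0.5]
width: 0.0926
```

```bash
python3 - <<'E'
from h import *
plan([.44,-.011,.27],1,0)
p,d,ci=shot('wrist','w1.png')
R=ci['R'];t=ci['t'];print(np.round(-R.T@t,3),np.round(R,2))
E
```

```text
at [ 0.4392 -0.0134  0.2697] yaw -0.27 t 1.7 F [ 0.3  1.3 -0.5] w 0.0926
[2.4, 0.8, -0.3] -0.27
[0.441 0.064 0.417] [[ 1.   -0.    0.  ]
 [-0.   -0.96  0.28]
 [-0.   -0.28 -0.96]]
```

View pics/w1.png

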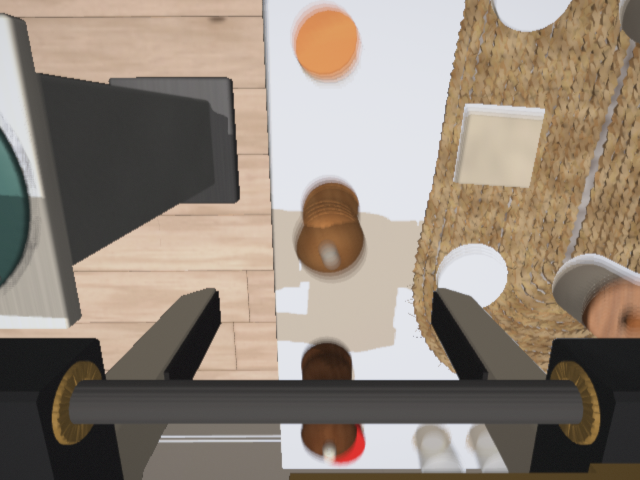

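The wrist view shows the light mill's head at about (330,240) and its button at (330,257), between the jaws. The riser is at (327,43), the tile at (500,147) and the right coaster at (472,277). I'll cast these to points.

```bash
cat >> h.py <<'E'
def fit(f,name,u,v,r,z,fn,rect=False):
    p,d,K,R,t=load(f); hsv=cv2.cvtColor(p,cv2.COLOR_RGB2HSV).astype(int); W=world(d,K,R,t)
    m=np.zeros((480,640),np.uint8); cv2.circle(m,(u,v),r,255,-1)
    m=(m&(fn(hsv[...,0],hsv[...,1],hsv[...,2],W[...,2]).astype(np.uint8)*255))
    c=max(cv2.findContours(m,cv2.RETR_EXTERNAL,cv2.CHAIN_APPROX_NONE)[0],key=cv2.contourArea)
    (cx,cy),(w,h),a=cv2.minAreaRect(c) if rect else cv2.fitEllipse(cv2.convexHull(c))
    q=[ray(*x[0],z,K,R,t)[:2] for x in c]; (wx,wy),wr=cv2.minEnclosingCircle(np.array(q,np.float32))
    mm=np.zeros_like(m); cv2.drawContours(mm,[c],-1,255,-1); zz=W[...,2][(mm>0)&(d>0)]
    P=ray(cx,cy,z,K,R,t); print(name,'px',np.round((cx,cy),1),np.round((w,h),1),'P',P.round(4),'encl',np.round((wx,wy,2*wr),4),'z med',np.median(zz).round(4)); return P
E
python3 - <<'E'
from h import *
shot('wrist','w2.png')
plan([.44,-.011,.27],1,0)
fit('w2','millT ring',330,240,45,.155,lambda h,s,v,z:(z>.145)&(z<.163))
fit('w2','millT button',330,255,25,.168,lambda h,s,v,z:(z>.163))
fit('w2','riser',327,43,42,.026,lambda h,s,v,z:s>120)
fit('w2','tile',500,147,60,.016,lambda h,s,v,z:(s<75)&(v>140),True)
fit('w2','coastR',472,277,45,.014,lambda h,s,v,z:(s<40)&(v>150))
E
```

```text
at [ 0.4399 -0.0154  0.2692] yaw -0.51 t 1.8 F [-0.1  0.5  0.5] w 0.093
[4.4, 0.1, -0.8] -0.51
millT ring px [325.4 233.1] [64.6 66.8] P [ 0.442  -0.0127  0.155 ] encl [ 0.4421 -0.0131  0.0446] z med 0.155
millT button px [324.5 241.6] [18.7 18.8] P [ 0.4414 -0.0146  0.168 ] encl [ 0.4417 -0.0149  0.0124] z med 0.1687
riser px [320.8  33.1] [62.  68.6] P [0.4398 0.1293 0.026 ] encl [0.4389 0.1311 0.0566] z med 0.026
tile px [497.8 138.3] [78.8 88.4] P [0.6047 0.0394 0.016 ] encl [0.6043 0.0367 0.1018] z med 0.016
coastR px [471.6 270.8] [65.4 72.6] P [ 0.5927 -0.0941  0.014 ] encl [ 0.5924 -0.0952  0.075 ] z med 0.0138
```

drive_tool:
  rows:
    - [[2,2,30],-0.5,1]
    - [[0,0,40],0,1]
    - [[0,0,40],0,1]
    - [[0,0,18],0,1]
    - [[0,0,0],0,1]

```text
clock: 2.3
ee_pos: [0.4396, -0.0088, 0.1389]
tcp_rot: [[-0.009, 1.0, -0.004], [1.0, 0.009, 0.0], [0.001, -0.004, -1.0]]
ft_force: [0.5, 0.2, 0.1]
width: 0.0931
```

drive_tool:
  rows:
    - [[0,0,0],0,0]
    - [[0,0,0],0,0]
    - [[0,0,0],0,0]
    - [[0,0,0],0,0]
    - [[0,0,0],0,0]
    - [[0,0,0],0,0]
    - [[0,0,0],0,0]
  force: 50

```text
clock: 3.0
ee_pos: [0.441, -0.0094, 0.1418]
tcp_rot: [[-0.008, 1.0, 0.0], [1.0, 0.008, -0.0], [-0.0, 0.0, -1.0]]
ft_force: [-0.5, 0.3, 1.5]
width: 0.0468
```

drive_tool:
  rows:
    - [[0,0,-5],0,0]
    - [[0,0,-15],0,0]
    - [[0,0,-25],0,0]
    - [[0,0,-20],0,0]
    - [[0,0,-5],0,0]
    - [[0,0,0],0,0]
    - [[0,0,0],0,0]
  force: 60

```text
clock: 3.7
ee_pos: [0.4407, -0.0094, 0.2109]
tcp_rot: [[-0.008, 1.0, -0.001], [1.0, 0.008, 0.0], [0.0, -0.001, -1.0]]
ft_force: [-0.0, -0.3, -1.2]
width: 0.0463
```

```bash
python3 - <<'E'
from h import *
shot('wrist','w3.png')
fit('w3','millT ring',330,240,100,.155+.069,lambda h,s,v,z:(z>.215)&(z<.232))
fit('w3','millT button',330,255,100,.168+.069,lambda h,s,v,z:(z>.233)&(z<.26))
plan([.6173,.180,.21],12,0)
E
```

```text
millT ring px [326.6 316.4] [ 48.2 102.2] P [4.423e-01 4.000e-04 2.240e-01] encl [ 0.4423 -0.0028  0.038 ] z med 0.2211Traceback (most recent call last):
  File "<stdin>", line 4, in <module>
  File "h.py", line 25, in fit
    c=max(cv2.findContours(m,cv2.RETR_EXTERNAL,cv2.CHAIN_APPROX_NONE)[0],key=cv2.contourArea)
ValueError: max() iterable argument is empty
```

View pics/w3.png

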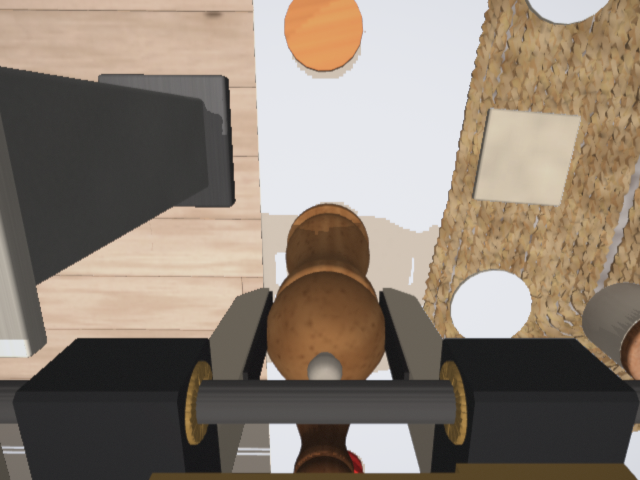

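```bash
python3 - <<'E'
from h import *
p,d,K,R,t=load('w3'); W=world(d,K,R,t)
print('button',ray(325,366,.237,K,R,t),W[366,325], 'ring', ray(326,330,.22,K,R,t))
for z in(.07,.08): print('foot far edge',ray(328,204,z,K,R,t), ray(287,250,z,K,R,t)[0],ray(369,250,z,K,R,t)[0])
for v in(206,212,220,235,260): print(v,W[v,328].round(4))
print('coastR');fit('w3','coastR',490,305,50,.014,lambda h,s,v,z:(s<40)&(v>150)); fit('w3','tile',527,157,60,.016,lambda h,s,v,z:(s<75)&(v>140),True)
plan([.6173,.180,.21],12,0)
E
```

```text
button [ 0.44180589 -0.01132448  0.237     ] [ 0.44180624 -0.01138941  0.23690115] ring [ 0.44211172 -0.00717237  0.22      ]
foot far edge [0.44344236 0.01024328 0.07      ] 0.41383336364131695 0.47375306676976625
foot far edge [0.44337043 0.01225192 0.08      ] 0.4147899843881839 0.47262820150929685
206 [0.4434 0.0108 0.0799]
212 [0.4434 0.0079 0.0856]
220 [0.4432 0.0089 0.1127]
235 [0.4432 0.0044 0.1304]
260 [0.4429 0.0076 0.1834]
coastR
coastR px [490.6 306.4] [72.4 83. ] P [ 0.5927 -0.0944  0.014 ] encl [ 0.593  -0.0955  0.0749] z med 0.0138
tile px [526.9 156.9] [ 90.4 100.1] P [0.6051 0.0397 0.016 ] encl [0.6047 0.0384 0.1014] z med 0.016
at [ 0.4406 -0.0094  0.2106] yaw 0.45 t 3.75 F [-0.1 -0.1 -1. ] w 0.0462
[15.7, 14.8, 0.1] 0.04
[15.7, 14.8, 0.1] 0.04
[15.7, 14.8, 0.1] 0.04
[15.7, 14.8, 0.1] 0.04
[15.7, 14.8, 0.1] 0.04
[15.7, 14.8, 0.1] 0.04
[15.7, 14.8, 0.1] 0.04
[15.7, 14.8, 0.1] 0.04
[15.7, 14.8, 0.1] 0.04
[15.8, 14.8, 0.1] 0.04
[15.8, 14.7, 0.1] 0.04
[15.8, 14.7, 0.1] 0.04
```

drive_tool:
  rows:
    - [[6,6,0],0,0]
    - [[14,13,0],0,0]
    - [[20,19,0],0,0]
    - [[22,20,0],0,0]
    - [[22,20,0],0,0]
    - [[22,20,0],0,0]
    - [[22,20,0],0,0]
    - [[22,20,0],0,0]

```text
clock: 4.55
ee_pos: [0.5786, 0.1433, 0.2106]
tcp_rot: [[-0.008, 1.0, -0.001], [1.0, 0.008, -0.0], [-0.0, -0.001, -1.0]]
ft_force: [0.4, -0.4, -1.3]
width: 0.0468
```

drive_tool:
  rows:
    - [[20,19,0],0,0]
    - [[14,13,0],0,0]
    - [[6,6,0],0,0]
    - [[0,0,20],0,0]
    - [[0,0,10],0,0]
    - [[0,0,0],0,0]
    - [[0,0,0],0,0]

```text
clock: 5.25
ee_pos: [0.6153, 0.1817, 0.1819]
tcp_rot: [[-0.007, 1.0, -0.0], [1.0, 0.007, -0.0], [-0.0, -0.0, -1.0]]
ft_force: [0.6, -0.8, -1.5]
width: 0.0462
```

```bash
python3 - <<'E'
from h import *
p,d,ci=shot('wrist','w4.png')
plan([.6173,.181,.155],4,0)
E
```

```text
at [0.6155 0.1818 0.1824] yaw 0.43 t 5.3 F [-0.2 -0.6 -1.4] w 0.0469
[-0.2, 0.4, 6.9] 0.11
[-0.2, 0.4, 6.9] 0.11
[-0.2, 0.4, 6.9] 0.11
[-0.2, 0.4, 6.9] 0.11
```

View pics/w4.png

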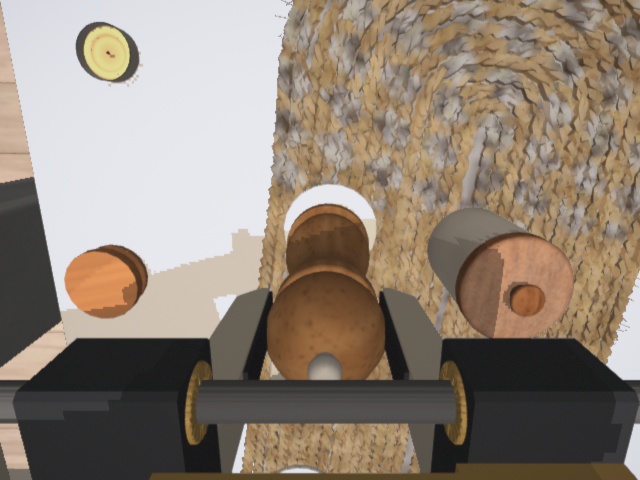

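The light mill is held over the left coaster. The coaster's rim shows from (284,225) over (330,184) to (377,225), and the mill foot's far edge is at (327,204). I'll fit the rim for a correction.

```bash
cat >> h.py <<'E'
from scipy.optimize import least_squares
def circ(pts,r):
    pts=np.asarray(pts)[:,:2]; f=lambda c:np.hypot(*(pts-c).T)-r
    s=least_squares(f,pts.mean(0)+[0,-.01],loss='soft_l1',f_scale=.001); return s.x, np.abs(s.fun).mean()
def rim(f,box,z,fn,r):
    """circle of radius r through the top-most and outer edge pixels of a mask in box u0,u1,v0,v1"""
    p,d,K,R,t=load(f); hsv=cv2.cvtColor(p,cv2.COLOR_RGB2HSV).astype(int); u0,u1,v0,v1=box
    m=fn(hsv[...,0],hsv[...,1],hsv[...,2],world(d,K,R,t)[...,2]); m[:v0]=0;m[v1:]=0;m[:,:u0]=0;m[:,u1:]=0
    m=cv2.morphologyEx(m.astype(np.uint8),cv2.MORPH_OPEN,np.ones((3,3)))
    n,l,s,_=cv2.connectedComponentsWithStats(m); k=1+np.argmax(s[1:,4]); m=l==k
    e=[]
    for v in range(v0,v1):
        us=np.flatnonzero(m[v])
        if len(us)>4: e+=[(us[0]-.5,v),(us[-1]+.5,v)]
    P=[ray(u,v,z,K,R,t) for u,v in e]; c,res=circ(P,r); print(f,'circle',c.round(4),'res',round(res*1000,2),'n',len(e)); return c
E
python3 - <<'E'
from h import *
rim('w4',(275,390,175,235),.014,lambda h,s,v,z:(s<50)&(v>110),.037)
for z in(.042,.048):rim('w4',(275,390,200,245),z,lambda h,s,v,z:(s>110)&(z>.035)&(z<.17),.029)
for z in(.071,.077):rim('w3',(275,390,200,245),z,lambda h,s,v,z:(s>110)&(z>.06)&(z<.17),.029)
E
```

```text
w4 circle [0.6201 0.1756] res 0.83 n 120
w4 circle [0.6181 0.1723] res 0.17 n 80
w4 circle [0.6181 0.1732] res 0.36 n 80
w3 circle [ 0.4433 -0.0188] res 0.18 n 80
w3 circle [ 0.4433 -0.0179] res 0.36 n 80
```

drive_tool:
  rows:
    - [[3,2,6],0,0]
    - [[0,0,10],0,0]
    - [[0,0,6],0,0]
    - [[0,0,3],0,0]
    - [[0,0,0],0,0]

```text
clock: 5.8
ee_pos: [0.6174, 0.185, 0.1563]
tcp_rot: [[-0.008, 1.0, -0.0], [1.0, 0.008, -0.0], [-0.0, -0.0, -1.0]]
ft_force: [-0.4, 0.5, -0.9]
width: 0.0461
```

drive_tool:
  rows:
    - [[0,0,1],0,0]
    - [[0,0,1],0,0]
    - [[0,0,0],0,0]

```text
clock: 6.1
ee_pos: [0.6177, 0.1852, 0.1559]
tcp_rot: [[-0.008, 1.0, 0.001], [1.0, 0.008, 0.001], [0.001, 0.001, -1.0]]
ft_force: [-2.8, 0.6, 8.1]
width: 0.0462
```

drive_tool:
  rows:
    - [[0,0,0],0,0]
    - [[0,0,0],0,0]
    - [[0,0,0],0,0.6]
    - [[0,0,0],0,0.8]
    - [[0,0,0],0,1]
    - [[0,0,0],0,1]
    - [[0,0,0],0,1]
    - [[0,0,0],0,1]
  force: 3

```text
clock: 6.9
ee_pos: [0.6175, 0.185, 0.1546]
tcp_rot: [[-0.008, 1.0, -0.0], [1.0, 0.008, -0.0], [-0.0, -0.0, -1.0]]
ft_force: [0.0, 0.4, -0.4]
width: 0.0904
```

drive_tool:
  rows:
    - [[0,0,-10],0,1]
    - [[0,0,-30],0,1]
    - [[0,0,-40],0,1]
    - [[0,0,-30],0,1]
    - [[0,0,-5],0,1]
    - [[0,0,0],0,1]
    - [[0,0,0],0,1]

```text
clock: 7.6
ee_pos: [0.6172, 0.1849, 0.2687]
tcp_rot: [[-0.008, 1.0, -0.001], [1.0, 0.008, -0.0], [-0.0, -0.001, -1.0]]
ft_force: [-0.2, -0.3, -0.1]
width: 0.0929
```

```bash
python3 - <<'E'
from h import *
p,d,ci=shot('wrist','w5.png'); p,d,ci=shot('top','t5.png')
plan([.4418,-.1923,.27],14,0)
E
```

```text
at [0.6172 0.1849 0.2682] yaw 0.45 t 7.7 F [0.4 0.4 0. ] w 0.0933
[-26.8, -12.7, -0.1] 0.03
[-26.9, -12.7, -0.1] 0.03
[-26.9, -12.7, -0.1] 0.03
[-26.9, -12.7, -0.1] 0.03
[-26.9, -12.7, -0.1] 0.03
[-26.9, -12.7, -0.1] 0.03
[-26.9, -12.6, -0.1] 0.03
[-26.9, -12.6, -0.1] 0.03
[-26.9, -12.6, -0.1] 0.03
[-26.9, -12.6, -0.1] 0.03
[-26.9, -12.6, -0.1] 0.03
[-26.9, -12.6, -0.1] 0.03
[-26.9, -12.6, -0.1] 0.03
[-26.9, -12.5, -0.1] 0.03
```

View pics/w5.png

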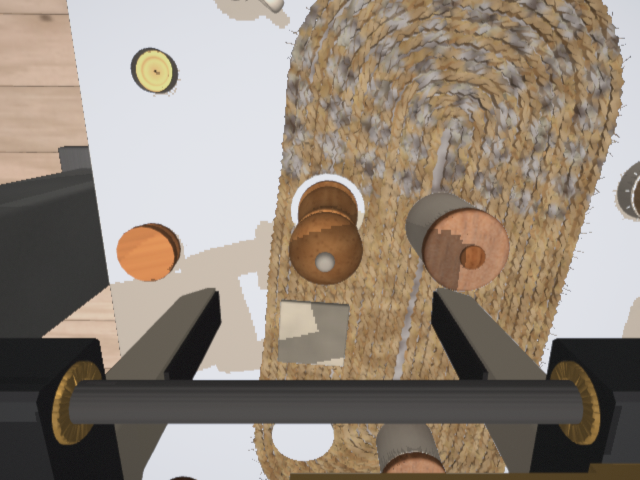

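The mill stands upright on the left coaster. The white rim runs (291,210)–(328,174)–(364,210), with the foot inside it. I'll check how well it is centred.

```bash
python3 - <<'E'
from h import *
rim('w5',(280,375,170,222),.014,lambda h,s,v,z:(s<60)&(v>100),.037)
for z in(.015,.02):rim('w5',(280,375,178,205),z,lambda h,s,v,z:(s>110)&(z>.012)&(z<.14),.029)
fit('w5','ring',327,248,50,.169,lambda h,s,v,z:(z>.158)&(z<.177))
fit('w5','button',325,262,25,.184,lambda h,s,v,z:(z>.177))
fit('t5','ring',260,225,40,.169,lambda h,s,v,z:(z>.158)&(z<.19))
fit('w5','riser',148,252,42,.026,lambda h,s,v,z:(s>150)&(z>.02))
fit('w5','tealight',155,70,40,.015,lambda h,s,v,z:z>.008)
p,d,K,R,t=load('t5'); cv2.imwrite('pics/t5c.png',cv2.resize(p[190:280,210:300,::-1],(540,540),interpolation=2))
E
```

```text
w5 circle [0.6203 0.1761] res 1.49 n 104
w5 circle [0.6202 0.1752] res 0.25 n 46
w5 circle [0.6202 0.1758] res 0.33 n 46
ring px [325.2 250.9] [67.9 70.8] P [0.6182 0.1829 0.169 ] encl [0.6184 0.1825 0.0451] z med 0.1687
button px [324.6 261.9] [19.5 19.7] P [0.6178 0.181  0.184 ] encl [0.6193 0.1811 0.0122] z med 0.1826Traceback (most recent call last):
  File "<stdin>", line 6, in <module>
  File "h.py", line 26, in fit
    (cx,cy),(w,h),a=cv2.minAreaRect(c) if rect else cv2.fitEllipse(cv2.convexHull(c))
                                                    ~~~~~~~~~~~~~~^^^^^^^^^^^^^^^^^^^
cv2.error: OpenCV(4.12.0) /io/opencv/modules/imgproc/src/shapedescr.cpp:361: error: (-201:Incorrect size of input array) There should be at least 5 points to fit the ellipse in function 'fitEllipseNoDirect'
```

drive_tool:
  rows:
    - [[-20,-9,0],0,1]
    - [[-34,-16,0],0,1]
    - [[-34,-16,0],0,1]
    - [[-34,-16,0],0,1]
    - [[-34,-16,0],0,1]
    - [[-34,-16,0],0,1]
    - [[-34,-16,0],0,1]
    - [[-34,-16,0],0,1]

```text
clock: 8.5
ee_pos: [0.4974, -0.0751, 0.2687]
tcp_rot: [[-0.008, 1.0, -0.001], [1.0, 0.008, 0.0], [0.0, -0.001, -1.0]]
ft_force: [0.6, 0.5, -0.2]
width: 0.0931
```

drive_tool:
  rows:
    - [[-34,-16,0],0,1]
    - [[-34,-16,0],0,1]
    - [[-34,-16,0],0,1]
    - [[-17,-8,0],0,1]
    - [[0,0,0],0,1]
    - [[0,0,0],0,1]

```text
clock: 9.1
ee_pos: [0.4434, -0.1932, 0.269]
tcp_rot: [[-0.007, 1.0, -0.001], [1.0, 0.007, 0.001], [0.001, -0.001, -1.0]]
ft_force: [1.2, 0.3, -0.7]
width: 0.0931
```

```bash
python3 - <<'E'
from h import *
p,d,ci=shot('wrist','w6.png'); p,d,ci=shot('top','t6.png')
plan([.4418,-.1923,.27],1,0)
a=cv2.resize(p[190:280,210:300,::-1],(480,480),interpolation=2); b=load('w6')[0][:,:,::-1]
cv2.imwrite('pics/c6.png',cv2.resize(np.hstack([a,b]),(800,343)))
E
```

```text
at [ 0.4437 -0.1926  0.2692] yaw 0.49 t 9.2 F [-0.8  0.4 -0.3] w 0.0926
[0.3, -1.9, -0.8] 0.49
```

View pics/c6.png

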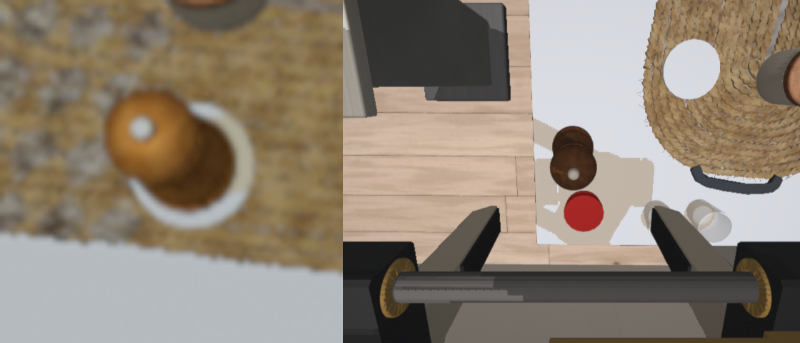

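Left crop (top view): the tall mill stands on its coaster with white showing round the foot. Right crop (wrist): the dark mill's head is at about (322,228) in the full wrist picture, with the red decoy beyond it at about (336,295).

```bash
python3 - <<'E'
from h import *
print('tall in top; coaster from top0 (.6173,.1771)')
fit('t6','ring',258,225,30,.167,lambda h,s,v,z:(z>.155)&(z<.19))
p,d,K,R,t=load('t6');W=world(d,K,R,t)
w=W[200:260,225:290].reshape(-1,3); w=w[(w[:,2]>.176)&(w[:,2]<.19)]; print('button',w.mean(0).round(4),len(w),w[:,2].max())
w=W[200:260,225:290].reshape(-1,3); q=w[(w[:,2]>.14)&(w[:,2]<.19)]; print('head pts x',q[:,0].min(),q[:,0].max(),'y',q[:,1].min(),q[:,1].max())
fit('w6','S ring',322,228,45,.125,lambda h,s,v,z:(z>.115)&(z<.133))
fit('w6','S button',325,243,35,.139,lambda h,s,v,z:(z>.133))
for z in(.001,.006):rim('w6',(285,370,170,198),z,lambda h,s,v,z:(s>90)&(z<.1),.029)
fit('t6','S ring',438,313,30,.125,lambda h,s,v,z:(z>.115)&(z<.15))
fit('w6','coastR',489,97,60,.014,lambda h,s,v,z:(s<40)&(v>150))
fit('w6','red',337,296,40,.026,lambda h,s,v,z:s>120)
E
```

```text
tall in top; coaster from top0 (.6173,.1771)
ring px [248.7 224.5] [24.8 25.3] P [0.6148 0.1797 0.167 ] encl [0.6149 0.1796 0.0491] z med 0.1673
button [0.616  0.1814 0.1819] 33 0.18521136064126512
head pts x 0.5919614822729834 0.6414292025002013 y 0.15719146815878884 0.20665253566847408
S ring px [322.1 234.9] [62.8 64.9] P [ 0.442  -0.1971  0.125 ] encl [ 0.4422 -0.1975  0.0483] z med 0.1248
S button px [322.5 243.5] [16.7 16.9] P [ 0.4424 -0.1994  0.139 ] encl [ 0.4428 -0.1995  0.0119] z med 0.1386
w6 circle [ 0.4403 -0.2007] res 0.49 n 42
w6 circle [ 0.4403 -0.2002] res 0.56 n 42
S ring px [440.2 313.1] [24.2 24.9] P [ 0.4413 -0.1948  0.125 ] encl [ 0.4414 -0.1948  0.0492] z med 0.1245
coastR px [487.3  99. ] [76.  94.9] P [ 0.5926 -0.0971  0.014 ] encl [ 0.5937 -0.1005  0.0838] z med 0.014
red px [336.7 295.6] [54.7 56.4] P [ 0.4566 -0.2891  0.026 ] encl [ 0.4565 -0.2891  0.0628] z med 0.0257
```

```bash
python3 - <<'E'
from h import *
for z in(.001,.006):rim('w2',(285,370,170,198),z,lambda h,s,v,z:(s>90)&(z<.12),.029)
p,d,K,R,t=load('t6');W=world(d,K,R,t);hsv=cv2.cvtColor(p,cv2.COLOR_RGB2HSV).astype(int)
# boundary pixels: rays from coaster centre, in the sector (image right/below) not hidden by the head
P0=np.array([.6173,.1771])
def prj(X): c=R@np.array(X)+t; return (K@c)[:2]/c[2]
S=cv2.GaussianBlur(hsv[...,1].astype(np.float32),(0,0),.6)
C=[];F=[]
for a in range(-170,-60,8):   # world dirs; -90 = -y (right), 180 = -x (down)
    rr=np.arange(.018,.046,.0005); e=np.array([np.cos(np.radians(a)),np.sin(np.radians(a))])
    uv=np.array([prj([*(P0+r*e),.014]) for r in rr]).astype(np.float32)
    g=cv2.remap(S,uv[:,0].reshape(1,-1),uv[:,1].reshape(1,-1),1)[0]
    k=np.argmin(g); i=[j for j in range(k) if g[j]>90>=g[j+1]]; o=[j for j in range(k,len(g)-1) if g[j]<60<=g[j+1]]
    if i: F.append(P0+rr[i[-1]]*e)
    if o: C.append(P0+rr[o[0]]*e)
    print(a,'foot',rr[i[-1]] if i else None,'rim',rr[o[0]] if o else None,int(g.min()))
print('coaster',circ(C,.037),'foot',circ(F,.029))
E
```

```text
w2 circle [ 0.4436 -0.0189] res 0.29 n 56
w2 circle [ 0.4436 -0.0185] res 0.38 n 56
-170 foot 0.025000000000000005 rim 0.03800000000000002 9
-162 foot 0.025000000000000005 rim 0.03850000000000002 11
-154 foot 0.024500000000000004 rim 0.03850000000000002 10
-146 foot 0.024500000000000004 rim 0.03850000000000002 10
-138 foot 0.024500000000000004 rim 0.03850000000000002 10
-130 foot 0.024500000000000004 rim 0.03900000000000002 9
-122 foot 0.025000000000000005 rim 0.03800000000000002 9
-114 foot 0.025000000000000005 rim 0.03750000000000002 28
-106 foot 0.025000000000000005 rim 0.03700000000000002 34
-98 foot 0.025000000000000005 rim 0.03700000000000002 34
-90 foot 0.025000000000000005 rim 0.03750000000000002 34
-82 foot 0.025000000000000005 rim 0.03650000000000002 34
-74 foot 0.025500000000000005 rim 0.03650000000000002 35
-66 foot 0.025500000000000005 rim 0.03650000000000002 34
coaster (array([0.58664661, 0.11817558]), np.float64(0.007104919102503716)) foot (array([0.59404626, 0.13430761]), np.float64(0.004376387498432616))
```

drive_tool:
  rows:
    - [[-4,-1,30],0,1]
    - [[0,0,45],0,1]
    - [[0,0,45],0,1]
    - [[0,0,30],0,1]
    - [[0,0,4],0,1]
    - [[0,0,0],0,1]

```text
clock: 9.8
ee_pos: [0.4427, -0.1968, 0.1159]
tcp_rot: [[-0.009, 1.0, -0.001], [1.0, 0.009, 0.0], [0.0, -0.001, -1.0]]
ft_force: [0.3, 0.2, 1.0]
width: 0.0928
```

drive_tool:
  rows:
    - [[0,0,0],0,0]
    - [[0,0,0],0,0]
    - [[0,0,0],0,0]
    - [[0,0,0],0,0]
    - [[0,0,0],0,0]
    - [[0,0,0],0,0]
    - [[0,0,0],0,0]
  force: 60

```text
clock: 10.5
ee_pos: [0.4424, -0.1974, 0.1157]
tcp_rot: [[-0.008, 1.0, -0.0], [1.0, 0.008, -0.0], [-0.0, -0.0, -1.0]]
ft_force: [-1.1, 0.2, 1.5]
width: 0.0463
```

drive_tool:
  rows:
    - [[0,0,-5],0,0]
    - [[0,0,-15],0,0]
    - [[0,0,-25],0,0]
    - [[0,0,-20],0,0]
    - [[0,0,-5],0,0]
    - [[0,0,0],0,0]
    - [[0,0,0],0,0]

```text
clock: 11.2
ee_pos: [0.4422, -0.1972, 0.1849]
tcp_rot: [[-0.008, 1.0, -0.001], [1.0, 0.008, 0.0], [0.0, -0.001, -1.0]]
ft_force: [-0.2, 0.2, -2.4]
width: 0.0463
```

```bash
python3 - <<'E'
from h import *
p,d,ci=shot('wrist','w7.png')
plan([.5926,-.088,.185],12,0)
for z in(.071,.077):rim('w7',(275,390,170,240),z,lambda h,s,v,z:(s>90)&(z>.06)&(z<.13),.029)
E
```

```text
at [ 0.4421 -0.1972  0.1846] yaw 0.45 t 11.25 F [ 1.  -0.1 -3.3] w 0.0464
[9.0, 12.6, -0.0] 0.04
[9.0, 12.6, -0.0] 0.04
[9.0, 12.6, -0.0] 0.04
[9.0, 12.6, -0.0] 0.04
[9.0, 12.6, -0.0] 0.04
[9.0, 12.6, -0.0] 0.04
[9.1, 12.6, -0.0] 0.04
[9.1, 12.6, -0.0] 0.04
[9.1, 12.6, -0.0] 0.04
[9.1, 12.6, -0.0] 0.04
[9.1, 12.6, -0.0] 0.04
[9.1, 12.5, -0.0] 0.04
w7 circle [ 0.4402 -0.2003] res 0.16 n 74
w7 circle [ 0.4403 -0.1994] res 0.34 n 74
```

drive_tool:
  rows:
    - [[5,7,0],0,0]
    - [[9,13,0],0,0]
    - [[13,18,0],0,0]
    - [[13,19,0],0,0]
    - [[13,19,0],0,0]
    - [[13,19,0],0,0]
    - [[13,18,0],0,0]
    - [[12,17,0],0,0]

```text
clock: 12.05
ee_pos: [0.5732, -0.1035, 0.1849]
tcp_rot: [[-0.009, 1.0, -0.001], [1.0, 0.009, 0.0], [0.0, -0.001, -1.0]]
ft_force: [-0.1, 0.3, -1.7]
width: 0.0463
```

drive_tool:
  rows:
    - [[9,13,0],0,0]
    - [[6,9,0],0,0]
    - [[0,0,15],0,0]
    - [[0,0,15],0,0]
    - [[0,0,0],0,0]
    - [[0,0,0],0,0]
    - [[0,0,0],0,0]

```text
clock: 12.75
ee_pos: [0.5935, -0.0906, 0.1562]
tcp_rot: [[-0.007, 1.0, 0.001], [1.0, 0.007, -0.0], [-0.0, 0.001, -1.0]]
ft_force: [0.3, -0.1, -1.8]
width: 0.0463
```

```bash
python3 - <<'E'
from h import *
p,d,ci=shot('wrist','w8.png')
plan([.594,-.091,.13],4,0)
for z in(.041,.047):rim('w8',(275,390,170,245),z,lambda h,s,v,z:(s>90)&(v<140)&(z>.03)&(z<.09),.029)
rim('w8',(265,400,150,215),.014,lambda h,s,v,z:(s<50)&(v>110),.037)
E
```

```text
at [ 0.5936 -0.0905  0.1563] yaw 0.42 t 12.8 F [-0.5 -0.  -2.3] w 0.0464
[-0.1, 0.1, 6.6] 0.1
[-0.1, 0.1, 6.6] 0.1
[-0.1, 0.1, 6.6] 0.1
[-0.1, 0.1, 6.6] 0.1
w8 circle [ 0.5916 -0.0939] res 0.15 n 84
w8 circle [ 0.5917 -0.093 ] res 0.27 n 84
w8 circle [ 0.5932 -0.0961] res 0.25 n 56
```

View pics/w8.png

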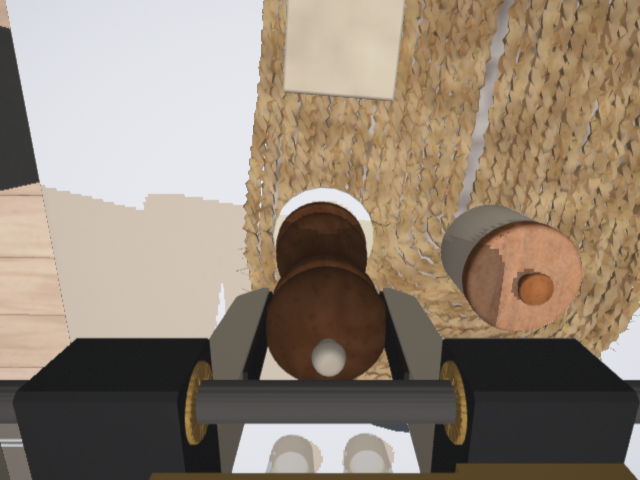

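The dark mill hangs over the right coaster. The rim top is at (323,188) and the foot's near edge at (322,203), so a shift of about 1.5 mm each way is needed.

drive_tool:
  rows:
    - [[-1.5,1.5,6],0,0]
    - [[0,0,10],0,0]
    - [[0,0,6],0,0]
    - [[0,0,3],0,0]
    - [[0,0,1],0,0]
    - [[0,0,1],0,0]
    - [[0,0,0],0,0]

```text
clock: 13.5
ee_pos: [0.595, -0.0918, 0.1297]
tcp_rot: [[-0.008, 1.0, -0.0], [1.0, 0.008, -0.0], [-0.0, -0.0, -1.0]]
ft_force: [-6.3, 0.2, 11.1]
width: 0.0462
```

drive_tool:
  rows:
    - [[0,0,0],0,0]
    - [[0,0,0],0,0]
    - [[0,0,0],0,0.6]
    - [[0,0,0],0,0.8]
    - [[0,0,0],0,1]
    - [[0,0,0],0,1]
    - [[0,0,0],0,1]
    - [[0,0,0],0,1]
  force: 3

```text
clock: 14.3
ee_pos: [0.5951, -0.0917, 0.1286]
tcp_rot: [[-0.008, 1.0, -0.0], [1.0, 0.008, 0.0], [0.0, -0.0, -1.0]]
ft_force: [-0.6, 0.2, -0.4]
width: 0.0902
```

drive_tool:
  rows:
    - [[0,0,-10],0,1]
    - [[0,0,-30],0,1]
    - [[0,0,-40],0,1]
    - [[0,0,-30],0,1]
    - [[0,0,-5],0,1]

```text
clock: 14.8
ee_pos: [0.5961, -0.0919, 0.2489]
tcp_rot: [[-0.008, 1.0, 0.006], [1.0, 0.008, -0.001], [-0.001, 0.006, -1.0]]
ft_force: [0.4, 0.2, 0.2]
width: 0.0925
```

drive_tool:
  rows:
    - [[14,-10,0],0,1]
    - [[28,-20,0],0,1]
    - [[30,-22,0],0,1]
    - [[30,-22,0],0,1]
    - [[30,-22,0],0,1]
    - [[30,-22,0],0,1]
    - [[28,-20,0],0,1]
    - [[20,-14,0],0,1]

```text
clock: 15.6
ee_pos: [0.4392, 0.1187, 0.2426]
tcp_rot: [[-0.009, 1.0, -0.001], [1.0, 0.009, 0.0], [0.0, -0.001, -1.0]]
ft_force: [0.9, -0.0, 1.1]
width: 0.0928
```

drive_tool:
  rows:
    - [[10,-5,30],0,1]
    - [[0,0,40],0,1]
    - [[0,0,30],0,1]
    - [[0,0,0],0,1]
    - [[0,0,0],0,1]

```text
clock: 16.1
ee_pos: [0.4359, 0.1272, 0.1439]
tcp_rot: [[-0.008, 1.0, -0.001], [1.0, 0.008, -0.0], [-0.0, -0.001, -1.0]]
ft_force: [0.6, 0.0, 0.1]
width: 0.093
```

```bash
python3 - <<'E'
from h import *
p,d,ci=shot('wrist','w9.png'); p,d,ci=shot('top','t9.png')
plan([.438,.131,.15],1,0)
a=cv2.resize(p[190:280,220:420,::-1],(800,360),interpolation=2); b=cv2.resize(load('w9')[0][:,:,::-1],(320,240))
cv2.imwrite('pics/c9.png',np.vstack([a,np.pad(b,((0,0),(0,480),(0,0)))]))
E
```

```text
at [0.4368 0.1273 0.1454] yaw 0.44 t 16.2 F [-0.2 -1.1 -0.4] w 0.0928
[3.7, 1.2, -4.6] 0.44
```

View pics/c9.png

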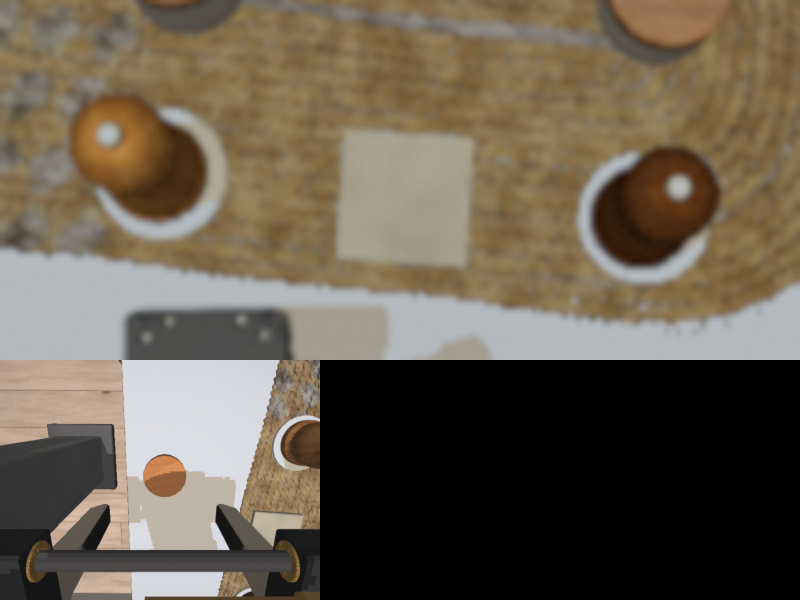

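Top view: both mills stand on their coasters with even white margins. The tile runs (340,130)–(472,268) in the crop. In the wrist picture the riser is at about (330,230).

```bash
python3 - <<'E'
from h import *
P=fit('w9','riser',330,230,60,.026,lambda h,s,v,z:(s>100)&(z>.015)&(z<.035))
fit('t0' if 0 else 'top0','riser top0',280,315,20,.026,lambda h,s,v,z:s>120)
plan([P[0],P[1],.024],1,0)
# short mill concentricity in top view: sector not hidden by head (image left/below)
p,d,K,R,t=load('t9');S=cv2.cvtColor(p,cv2.COLOR_RGB2HSV)[...,1].astype(np.float32)
def prj(X): c=R@np.array(X)+t; return (K@c)[:2]/c[2]
for P0,A in(((.5912,-.0937),range(60,300,20)),((.6173,.1771),range(-170,-40,20))):
  P0=np.array(P0)
  for a in A:
    rr=np.arange(.016,.046,.0005); e=np.array([np.cos(np.radians(a)),np.sin(np.radians(a))])
    uv=np.array([prj([*(P0+r*e),.014]) for r in rr]).astype(np.float32)
    g=cv2.remap(S,uv[:,0].reshape(1,-1),uv[:,1].reshape(1,-1),1)[0]; k=np.argmin(g)
    i=[j for j in range(k) if g[j]>90>=g[j+1]]; o=[j for j in range(k,len(g)-1) if g[j]<60<=g[j+1]]
    print(a,'foot',round(rr[i[-1]]*1000,1) if i else None,'rim',round(rr[o[0]]*1000,1) if o else None,end='; ')
  print()
fit('t9','tile',321,239,28,.016,lambda h,s,v,z:(s<75)&(v>120),True)
E
```

```text
riser px [328.9 231.4] [83.8 84.9] P [0.4392 0.133  0.026 ] encl [0.4393 0.1324 0.0581] z med 0.0258
riser top0 px [279.  314.3] [24.3 24.9] P [0.4369 0.1327 0.026 ] encl [0.437  0.1328 0.0544] z med 0.0261
at [0.4368 0.1273 0.1454] yaw 0.44 t 16.2 F [-0.2 -1.1 -0.4] w 0.0928
[5.7, 2.4, 121.4] 0.44
60 foot 27.0 rim 37.5; 80 foot 27.5 rim 37.5; 100 foot 27.5 rim 38.0; 120 foot 28.0 rim 39.0; 140 foot 27.5 rim 39.0; 160 foot 27.0 rim 40.0; 180 foot 26.0 rim 39.0; 200 foot 25.5 rim 38.0; 220 foot 25.0 rim 38.0; 240 foot 26.0 rim 39.0; 260 foot 34.0 rim None; 280 foot None rim None; 
-170 foot 25.0 rim 38.0; -150 foot 24.5 rim 38.5; -130 foot 24.5 rim 39.0; -110 foot 25.0 rim 37.0; -90 foot 24.5 rim 37.5; -70 foot 25.5 rim 37.0; -50 foot 26.0 rim 38.0; 
tile px [320.9 239.2] [33.8 33.9] P [0.6023 0.0402 0.016 ] encl [0.6017 0.0411 0.1022] z med 0.0159
```

drive_tool:
  rows:
    - [[5.5,1.5,30],0,1]
    - [[0,0,40],0,1]
    - [[0,0,35],0,1]
    - [[0,0,14],0,1]
    - [[0,0,2],0,1]
    - [[0,0,0],0,1]

```text
clock: 16.8
ee_pos: [0.4388, 0.1328, 0.0243]
tcp_rot: [[-0.008, 1.0, 0.002], [1.0, 0.008, 0.0], [0.0, 0.002, -1.0]]
ft_force: [-0.1, 0.7, 0.6]
width: 0.093
```

drive_tool:
  rows:
    - [[0,0,0],0,0]
    - [[0,0,0],0,0]
    - [[0,0,0],0,0]
    - [[0,0,0],0,0]
    - [[0,0,0],0,0]
    - [[0,0,0],0,0]
  force: 25

```text
clock: 17.4
ee_pos: [0.4379, 0.1326, 0.0228]
tcp_rot: [[-0.008, 1.0, 0.0], [1.0, 0.008, 0.0], [0.0, 0.0, -1.0]]
ft_force: [-1.2, -0.9, 2.9]
width: 0.0567
```

drive_tool:
  rows:
    - [[0,0,-5],0,0]
    - [[0,0,-20],0,0]
    - [[0,0,-30],0,0]
    - [[0,0,-20],0,0]
    - [[0,0,-5],0,0]
    - [[0,0,0],0,0]
    - [[0,0,0],0,0]

```text
clock: 18.1
ee_pos: [0.4374, 0.1325, 0.1015]
tcp_rot: [[-0.008, 1.0, -0.001], [1.0, 0.008, -0.0], [-0.0, -0.001, -1.0]]
ft_force: [-0.2, 0.0, -1.1]
width: 0.0568
```

```bash
python3 - <<'E'
from h import *
p,d,ci=shot('wrist','w10.png')
plan([.604,.041,.104],10,0)
fit('w10','riser',325,320,110,.106,lambda h,s,v,z:(s>100)&(z>.095)&(z<.115))
E
```

```text
at [0.4373 0.1325 0.1013] yaw 0.45 t 18.15 F [-0.9  0.3 -0.5] w 0.0566
[-9.3, 16.6, -0.3] 0.04
[-9.3, 16.6, -0.3] 0.04
[-9.3, 16.6, -0.3] 0.04
[-9.2, 16.6, -0.3] 0.04
[-9.2, 16.6, -0.3] 0.04
[-9.2, 16.6, -0.3] 0.04
[-9.2, 16.6, -0.3] 0.04
[-9.2, 16.6, -0.3] 0.04
[-9.2, 16.7, -0.3] 0.04
[-9.2, 16.7, -0.3] 0.04
riser px [325.5 323.3] [139.8 147.1] P [0.4386 0.135  0.106 ] encl [0.4386 0.134  0.0588] z med 0.1044
```

drive_tool:
  rows:
    - [[-15,0,0],0,0]
    - [[-28,5,0],0,0]
    - [[-28,10,0],0,0]
    - [[-16,20,0],0,0]
    - [[-5,28,0],0,0]
    - [[0,30,0],0,0]
    - [[0,30,0],0,0]
    - [[0,25,0],0,0]

```text
clock: 18.95
ee_pos: [0.5875, 0.0416, 0.101]
tcp_rot: [[-0.008, 1.0, -0.002], [1.0, 0.008, -0.0], [-0.0, -0.002, -1.0]]
ft_force: [0.1, 0.7, -0.1]
width: 0.0567
```

drive_tool:
  rows:
    - [[0,14,0],0,0]
    - [[0,4,5],0,0]
    - [[0,0,20],0,0]
    - [[0,0,10],0,0]
    - [[0,0,0],0,0]
    - [[0,0,0],0,0]
    - [[0,0,0],0,0]

```text
clock: 19.65
ee_pos: [0.6048, 0.0419, 0.0685]
tcp_rot: [[-0.008, 1.0, 0.001], [1.0, 0.008, 0.0], [-0.0, 0.001, -1.0]]
ft_force: [0.4, 0.9, -0.8]
width: 0.0566
```

```bash
python3 - <<'E'
from h import *
p,d,ci=shot('wrist','w11.png')
plan([.604,.041,.0388],4,0)
p,d,ci=shot('top','t11.png')
E
```

```text
at [0.6048 0.0419 0.0686] yaw 0.45 t 19.7 F [ 0.3 -0.1 -1.1] w 0.0569
[-0.2, -0.2, 7.4] 0.11
[-0.2, -0.2, 7.4] 0.11
[-0.2, -0.2, 7.4] 0.11
[-0.2, -0.2, 7.4] 0.11
```

View pics/w11.png

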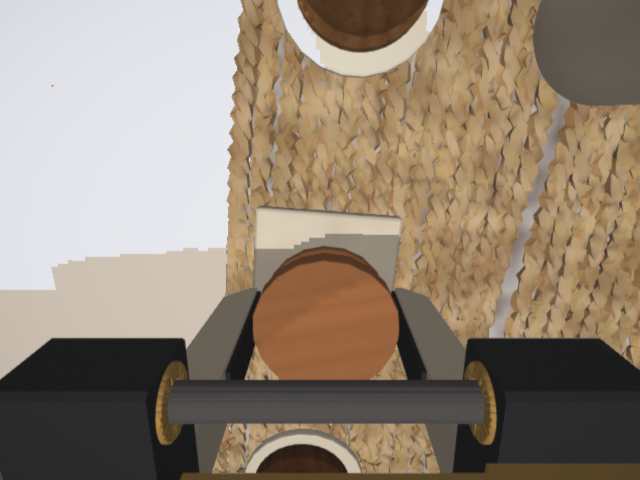

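The riser is held over the tile, whose +y corners are at (257,207) and (401,217). The riser top is centred near (327,315).

```bash
python3 - <<'E'
from h import *
p,d,K,R,t=load('w11')
a=ray(257,207,.016,K,R,t);b=ray(401,217,.016,K,R,t); e=(b-a)[:2]; L=np.hypot(*e); e/=L; n=np.array([e[1],-e[0]])
print('edge len',L,'tile centre',((a+b)/2)[:2]+.037*n, e)
fit('w11','riser top',327,315,95,.0718,lambda h,s,v,z:(s>100)&(z>.062)&(z<.08))
for z in (.0718,.0658):rim('w11',(240,410,248,370),z,lambda h,s,v,z:(s>100)&(z>.055)&(z<.08),.029)
fit('t11','tile',321,239,28,.016,lambda h,s,v,z:(s<75)&(v>120),True)
E
```

```text
edge len 0.07117466650778234 tile centre [0.60527588 0.03834099] [ 0.99805118 -0.0624006 ]
riser top px [325.6 323.4] [140.2 147.6] P [0.606  0.0438 0.0718] encl [0.6059 0.0427 0.0595] z med 0.0714
w11 circle [0.606  0.0423] res 0.46 n 234
w11 circle [0.606  0.0402] res 0.8 n 234
tile px [336. 247.] [2. 6.] P [0.5844 0.0066 0.016 ] encl [0.5844 0.0066 0.0144] z med 0.2217
```

drive_tool:
  rows:
    - [[-2,-1,6],0,0]
    - [[0,0,12],0,0]
    - [[0,0,7],0,0]
    - [[0,0,3],0,0]
    - [[0,0,1],0,0]
    - [[0,0,1],0,0]
    - [[0,0,0],0,0]

```text
clock: 20.45
ee_pos: [0.6031, 0.0398, 0.0387]
tcp_rot: [[-0.008, 1.0, -0.002], [1.0, 0.008, -0.0], [-0.0, -0.002, -1.0]]
ft_force: [-14.1, -1.3, 19.4]
width: 0.0566
```

drive_tool:
  rows:
    - [[0,0,-0.5],0,0]
    - [[0,0,0],0,0.75]
    - [[0,0,0],0,0.9]
    - [[0,0,0],0,1]
    - [[0,0,0],0,1]
    - [[0,0,0],0,1]
    - [[0,0,0],0,1]
  force: 3

```text
clock: 21.15
ee_pos: [0.6036, 0.0399, 0.0381]
tcp_rot: [[-0.008, 1.0, -0.0], [1.0, 0.008, -0.0], [-0.0, -0.0, -1.0]]
ft_force: [-0.3, 0.2, -0.6]
width: 0.0925
```

drive_tool:
  rows:
    - [[0,0,-5],0,1]
    - [[0,0,-25],0,1]
    - [[0,0,-40],0,1]
    - [[0,0,-40],0,1]
    - [[0,0,-10],0,1]
    - [[0,-20,0],0,1]
    - [[10,-40,0],0,1]
    - [[30,-40,0],0,1]

```text
clock: 21.95
ee_pos: [0.5021, 0.0781, 0.1576]
tcp_rot: [[-0.005, 1.0, -0.001], [1.0, 0.005, -0.0], [-0.0, -0.001, -1.0]]
ft_force: [-0.4, 0.6, 0.0]
width: 0.0929
```

drive_tool:
  rows:
    - [[40,-30,0],0,1]
    - [[45,-14,0],0,1]
    - [[45,0,0],0,1]
    - [[45,0,0],0,1]
    - [[35,0,0],0,1]
    - [[15,0,15],0,1]
    - [[0,0,0],0,1]
    - [[0,0,0],0,1]

```text
clock: 22.75
ee_pos: [0.4573, 0.3028, 0.1423]
tcp_rot: [[-0.008, 1.0, -0.001], [1.0, 0.008, -0.001], [-0.001, -0.001, -1.0]]
ft_force: [0.7, -1.2, -0.5]
width: 0.093
```

```bash
python3 - <<'E'
from h import *
p,d,ci=shot('wrist','w12.png'); q,d,ci=shot('top','t12.png')
plan([.4594,.3046,.022],1,0)
fit('w12','tealight',325,225,60,.015,lambda h,s,v,z:(z>.008)&(z<.03))
fit('t12','tile',321,239,30,.016,lambda h,s,v,z:((s<75)&(v>120))|((s>100)&(z>.02)),True)
fit('t12','riser',321,239,20,.042,lambda h,s,v,z:(z>.032)&(z<.06))
a=cv2.resize(q[190:280,220:420,::-1],(800,360),interpolation=2); b=cv2.resize(p[:,:,::-1],(320,240))
cv2.imwrite('pics/c12.png',np.vstack([a,np.pad(b,((0,0),(0,480),(0,0)))]))
E
```

```text
at [0.4578 0.3026 0.1433] yaw 0.38 t 22.85 F [-0.5 -0.1 -0.2] w 0.0927
[2.0, 1.6, 121.3] 0.38
tealight px [328.9 234.6] [54.8 54.9] P [0.4606 0.3036 0.015 ] encl [0.4604 0.3032 0.0394] z med 0.0082
tile px [320.9 239.2] [33.8 33.9] P [0.6023 0.0402 0.016 ] encl [0.6017 0.0411 0.1022] z med 0.0191
riser px [320.5 237.6] [25.9 26. ] P [0.6029 0.0413 0.042 ] encl [0.6029 0.0413 0.0577] z med 0.042
```

View pics/c12.png

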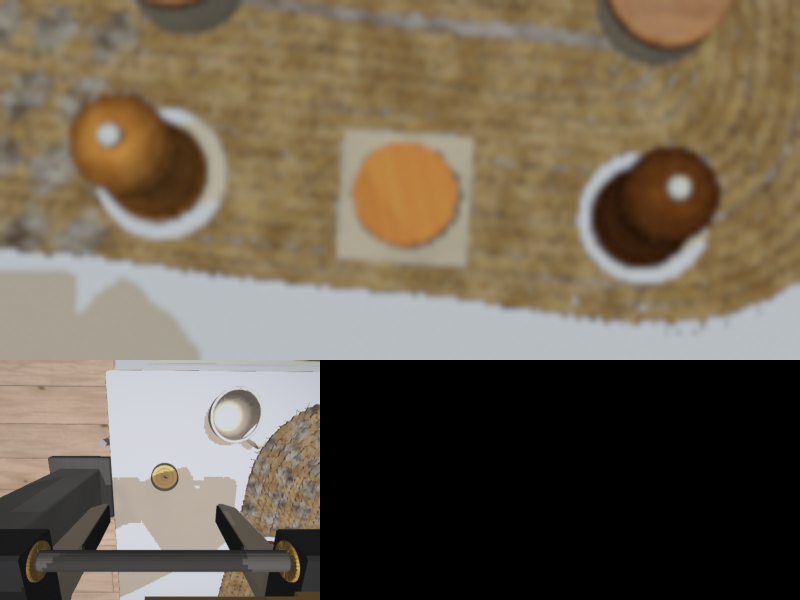

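The riser sits centred on the tile to about 1 mm. In the wrist view the tealight is at (329,235) and the mug is clear of the fingers.

drive_tool:
  rows:
    - [[1,2,30],0,1]
    - [[0,0,40],0,1]
    - [[0,0,35],0,1]
    - [[0,0,12],0,1]
    - [[0,0,3.5],0,1]
    - [[0,0,0],0,1]

```text
clock: 23.45
ee_pos: [0.4602, 0.3046, 0.0239]
tcp_rot: [[-0.007, 1.0, 0.001], [1.0, 0.007, 0.001], [0.001, 0.001, -1.0]]
ft_force: [0.4, -1.1, 0.8]
width: 0.0929
```

drive_tool:
  rows:
    - [[0,0,0],0,0]
    - [[0,0,0],0,0]
    - [[0,0,0],0,0]
    - [[0,0,0],0,0]
    - [[0,0,0],0,0]
    - [[0,0,0],0,0]
    - [[0,0,0],0,0]
    - [[0,0,0],0,0]
  force: 12

```text
clock: 24.25
ee_pos: [0.4595, 0.3048, 0.0226]
tcp_rot: [[-0.008, 1.0, -0.0], [1.0, 0.008, -0.0], [-0.0, -0.0, -1.0]]
ft_force: [0.5, -0.6, 1.1]
width: 0.0369
```

drive_tool:
  rows:
    - [[0,0,-5],0,0]
    - [[0,0,-20],0,0]
    - [[0,0,-40],0,0]
    - [[0,0,-40],0,0]
    - [[0,0,-30],0,0]
    - [[0,0,-5],0,0]
    - [[0,0,0],0,0]
    - [[0,0,0],0,0]

```text
clock: 25.05
ee_pos: [0.4591, 0.3045, 0.1613]
tcp_rot: [[-0.008, 1.0, -0.001], [1.0, 0.008, -0.001], [-0.001, -0.001, -1.0]]
ft_force: [0.2, -0.1, 0.3]
width: 0.0366
```

```bash
python3 - <<'E'
from h import *
p,d,ci=shot('wrist','w13.png')
plan([.604,.0405,.162],12,0)
fit('w13','tealight',325,320,90,.155,lambda h,s,v,z:(z>.135)&(z<.162)&(s>40))
E
```

```text
at [0.459  0.3045 0.161 ] yaw 0.45 t 25.1 F [-0.2 -0.4  0.2] w 0.0369
[-22.1, 11.9, -0.1] 0.04
[-22.1, 11.9, -0.1] 0.04
[-22.1, 11.9, -0.1] 0.04
[-22.1, 12.0, -0.1] 0.04
[-22.1, 12.0, -0.1] 0.04
[-22.1, 12.0, -0.1] 0.04
[-22.0, 12.0, -0.1] 0.04
[-22.0, 12.0, -0.1] 0.04
[-22.0, 12.0, -0.1] 0.04
[-22.0, 12.0, -0.1] 0.04
[-22.0, 12.1, -0.1] 0.04
[-22.0, 12.1, -0.1] 0.04
tealight px [325.6 312.3] [72.1 85.3] P [0.4604 0.3063 0.155 ] encl [0.4606 0.3072 0.0357] z med 0.1466
```

drive_tool:
  rows:
    - [[-15,0,0],0,0]
    - [[-35,0,0],0,0]
    - [[-45,0,0],0,0]
    - [[-45,0,0],0,0]
    - [[-45,0,0],0,0]
    - [[-40,10,0],0,0]
    - [[-27,25,0],0,0]
    - [[-12,35,0],0,0]

```text
clock: 25.9
ee_pos: [0.5313, 0.0381, 0.1624]
tcp_rot: [[-0.006, 1.0, -0.0], [1.0, 0.006, -0.0], [-0.0, -0.0, -1.0]]
ft_force: [0.4, 0.4, 0.7]
width: 0.0374
```

drive_tool:
  rows:
    - [[0,38,0],0,0]
    - [[0,25,10],0,0]
    - [[0,10,25],0,0]
    - [[0,2,30],0,0]
    - [[0,0,10],0,0]
    - [[0,0,0],0,0]
    - [[0,0,0],0,0]
    - [[0,0,0],0,0]

```text
clock: 26.7
ee_pos: [0.607, 0.0418, 0.0894]
tcp_rot: [[-0.008, 1.0, 0.002], [1.0, 0.008, 0.0], [0.0, 0.002, -1.0]]
ft_force: [-0.1, 0.9, 0.4]
width: 0.0366
```

```bash
python3 - <<'E'
from h import *
p,d,ci=shot('wrist','w14.png')
s=read_state(); z=s['ee_pos'][2]-.0226; print('underside z',z)
plan([.6036,.0402,.0646],1,0)
fit('w14','teal',325,320,90,z+.015,lambda h,s,v,zz:(zz>z+.003)&(zz<z+.03)&(s>40))
for q in(.042,):rim('w14',(230,420,200,300),q,lambda h,s,v,z:(s>100)&(z>.034)&(z<.05),.029)
E
```

```text
underside z 0.06671677274862128
at [0.607  0.0419 0.0893] yaw 0.45 t 26.75 F [0.4 0.  0.2] w 0.0366
[-1.6, -3.4, 24.7] 0.45
teal px [325.5 312.9] [ 69.8 173.6] P [0.6082 0.0427 0.0817] encl [0.608  0.0413 0.0736] z med 0.0751
w14 circle [0.6047 0.0394] res 0.64 n 128
```

View pics/w14.png

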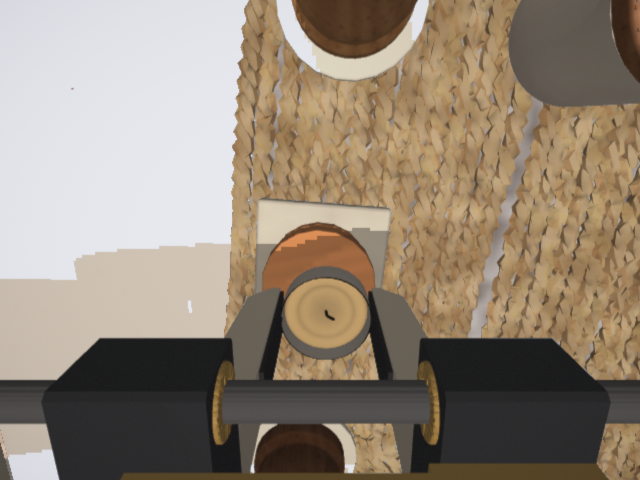

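The tealight is in the grip at (326,313), with the riser below it (far edge at (320,224)). The move from here is −3.5 mm in x, −1 mm in y, then down 25 mm to touch.

drive_tool:
  rows:
    - [[-1.2,-3.5,5],0,0]
    - [[0,0,10],0,0]
    - [[0,0,6],0,0]
    - [[0,0,2.5],0,0]
    - [[0,0,1],0,0]
    - [[0,0,0],0,0]

```text
clock: 27.35
ee_pos: [0.6027, 0.0407, 0.0636]
tcp_rot: [[-0.008, 1.0, -0.001], [1.0, 0.008, -0.0], [-0.0, -0.001, -1.0]]
ft_force: [-9.2, -0.2, 12.7]
width: 0.0368
```

drive_tool:
  rows:
    - [[0,0,-0.5],0,0]
    - [[0,0,0],0,0.6]
    - [[0,0,0],0,0.8]
    - [[0,0,0],0,1]
    - [[0,0,0],0,1]
    - [[0,0,0],0,1]
    - [[0,0,0],0,1]
    - [[0,0,0],0,1]
  force: 3

```text
clock: 28.15
ee_pos: [0.6031, 0.0407, 0.0637]
tcp_rot: [[-0.008, 1.0, 0.0], [1.0, 0.008, 0.0], [0.0, 0.0, -1.0]]
ft_force: [-0.5, 1.1, -0.2]
width: 0.0884
```

drive_tool:
  rows:
    - [[0,0,-5],0,1]
    - [[0,0,-25],0,1]
    - [[0,0,-40],0,1]
    - [[0,0,-40],0,1]
    - [[0,0,-10],0,1]
    - [[0,-30,0],0,1]
    - [[0,-45,0],0,1]
    - [[0,-45,0],0,1]

```text
clock: 28.95
ee_pos: [0.4816, 0.0397, 0.183]
tcp_rot: [[-0.008, 1.0, -0.001], [1.0, 0.008, 0.0], [0.0, -0.001, -1.0]]
ft_force: [-0.0, -0.4, 1.1]
width: 0.0929
```

drive_tool:
  rows:
    - [[0,-45,0],0,1]
    - [[0,-20,0],0,1]
    - [[0,0,0],0,1]
    - [[0,0,0],0,1]

```text
clock: 29.35
ee_pos: [0.4183, 0.0392, 0.184]
tcp_rot: [[-0.008, 1.0, 0.001], [1.0, 0.008, 0.0], [0.0, 0.001, -1.0]]
ft_force: [0.3, 0.2, -0.2]
width: 0.093
```

```bash
python3 - <<'E'
from h import *
q,d,ci=shot('top','t15.png'); sd,d,ci=shot('side','s15.png')
plan([.4,.04,.2],1)
fit('t15','tile',321,239,30,.016,lambda h,s,v,z:((s<75)&(v>120))|((s>80)&(z>.02)),True)
fit('t15','riser',321,239,20,.042,lambda h,s,v,z:(z>.032)&(z<.065))
fit('t15','teal',321,239,20,.057,lambda h,s,v,z:(z>.049)&(z<.07))
for n in('top0','t15'):
    fit(n,'canL',263,175,24,.1,lambda h,s,v,z:(z>.06)&(z<.2)); fit(n,'canR',388,185,24,.08,lambda h,s,v,z:(z>.06)&(z<.2)); fit(n,'mug',163,267,24,.049,lambda h,s,v,z:(z>.03)&(z<.2))
a=cv2.resize(q[190:280,220:420,::-1],(640,288),interpolation=2)
cv2.imwrite('pics/c15.png',np.vstack([a,cv2.resize(sd[130:370,100:500,::-1],(520,312))[:,:640] if 0 else np.pad(cv2.resize(sd[130:370,100:500,::-1],(520,312)),((0,0),(0,120),(0,0)))]))
E
```

```text
at [0.4187 0.0392 0.1836] yaw 0.44 t 29.45 F [-0.  -0.1 -0.1] w 0.0929
[0.9, -18.7, -16.4] 0
tile px [320.9 239.2] [33.8 33.9] P [0.6023 0.0402 0.016 ] encl [0.6017 0.0411 0.1022] z med 0.0192
riser px [320.5 237.6] [25.9 26. ] P [0.6029 0.0413 0.042 ] encl [0.6029 0.0413 0.0577] z med 0.0444
teal px [320.5 236.8] [17.2 17.6] P [0.6028 0.0414 0.057 ] encl [0.6028 0.0414 0.0386] z med 0.0501
canL px [262.7 175.6] [33.2 36.2] P [0.7268 0.1611 0.1   ] encl [0.7265 0.1615 0.0767] z med 0.0996
canR px [386.7 185.3] [32.  32.5] P [ 0.71   -0.1003  0.08  ] encl [ 0.7098 -0.1006  0.0708] z med 0.0747
mug px [163.4 264.7] [28.  40.5] P [0.5455 0.3786 0.049 ] encl [0.5479 0.3784 0.0845] z med 0.0294
canL px [262.7 175.6] [33.2 36.2] P [0.7269 0.1612 0.1   ] encl [0.7269 0.1607 0.0768] z med 0.0995
canR px [386.7 185.2] [32.  32.4] P [ 0.71   -0.1003  0.08  ] encl [ 0.71   -0.1004  0.0706] z med 0.0749
mug px [163.3 264.6] [28.  40.6] P [0.5456 0.3787 0.049 ] encl [0.5479 0.3784 0.0845] z med 0.0294
```

View pics/c15.png

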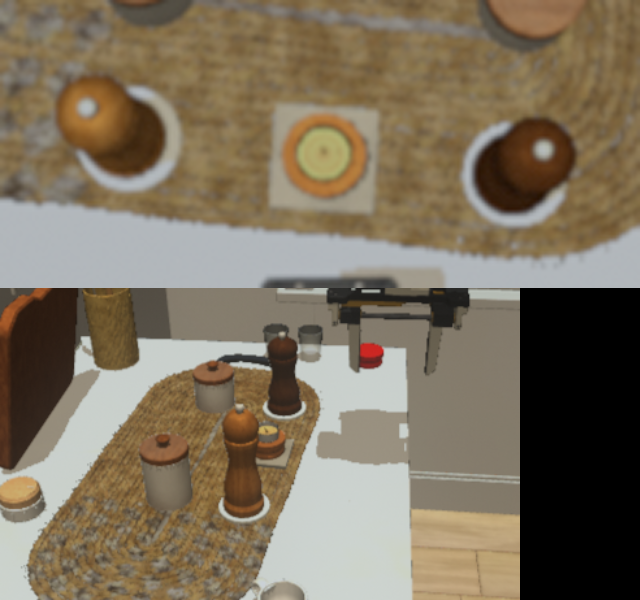

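Both views show everything in place, and the canisters and mug have not moved. I'll do one numeric check of the mills' centring from the side view before handing in.

```bash
python3 - <<'E'
from h import *
p,d,K,R,t=load('s15');S=cv2.cvtColor(p,cv2.COLOR_RGB2HSV)[...,1].astype(np.float32)
def prj(X): c=R@np.array(X)+t; return (K@c)[:2]/c[2]
b,_,K0,R0,t0=load('side0'); 
fit('side0','coastL',288,298,24,.014,lambda h,s,v,z:(s<60)&(v>150)); fit('side0','coastR',319,223,20,.014,lambda h,s,v,z:(s<60)&(v>150))
for nm,P0 in(('tall',(.6173,.1771)),('short',(.5912,-.0937))):
  P0=np.array(P0); F=[];C=[]
  for a in range(0,181,15):
    rr=np.arange(.02,.046,.0005); e=np.array([np.cos(np.radians(a)),np.sin(np.radians(a))])
    uv=np.array([prj([*(P0+r*e),.014]) for r in rr]).astype(np.float32)
    g=cv2.remap(S,uv[:,0].reshape(1,-1),uv[:,1].reshape(1,-1),1)[0]; k=np.argmin(g)
    i=[j for j in range(k) if g[j]>70>=g[j+1]]; o=[j for j in range(k,len(g)-1) if g[j]<70<=g[j+1]]
    if i:F.append(P0+rr[i[-1]]*e)
    if o:C.append(P0+rr[o[0]]*e)
  f=lambda Q,r:least_squares(lambda c:np.hypot(*(np.array(Q)-c).T)-r,P0).x.round(4)
  print(nm,'foot',f(F,.029),len(F),'coaster',f(C,.037),len(C))
E
```

```text
coastL px [287.4 296.9] [25.2 39.4] P [0.6202 0.1774 0.014 ] encl [0.621  0.1768 0.0756] z med 0.0152
coastR px [318.3 221.3] [18.1 33.1] P [ 0.5931 -0.0933  0.014 ] encl [ 0.594  -0.0938  0.0767] z med 0.0153
tall foot [0.6209 0.1751] 13 coaster [0.6197 0.1808] 13
short foot [ 0.5934 -0.0978] 13 coaster [ 0.5926 -0.0898] 13
```

```bash
python3 -c "
from plant import *
print(sign_off())"
```

```text
the job is handed in; nothing more can be done
None
```

The seasoning corner is set out and the job is handed in. It was done in the order asked, at about 29 s on the robot clock, with the open gripper clear of everything.

- **Mills:** The light mill stands upright on the coaster in front of the taller (left) canister, and the dark mill on the one in front of the shorter canister. The wrist, top and side views put both within about 1–2 mm of centre in x. In y they disagree by a few millimetres: the top view has the tall mill about +2 mm off, while the side view's foot fit, a rough one, has it about −2 mm. That same side fit has the short mill about −4.5 mm off, though the wrist and top views have it centred. I did not re-place either mill.
- **Riser and tealight:** In the last top view the tile is at (602.3, 40.2) mm, the riser at (602.9, 41.3) and the tealight at (602.8, 41.4). Both are centred to about 1 mm.
- **Left alone:** The canisters and the mug measure the same before and after, within 0.2 mm. The last pictures show the red decoy still standing in its place.
- **Forces:** The highest wrist force shown at the end of a move was about 24 N, when the riser touched down on the tile.

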